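# Snap the card-holder clip onto the drying rail and slide it to the stop

## Robot

A 6-joint arm with a two-finger parallel gripper is mounted at the origin on the work surface. World frame = base frame: x ahead of the robot, y to its left, z up, the work surface at z = 0. Lengths are in m, angles in rad, forces in N, time in s.
With the tool pointing down it reaches from about 0.375 to 0.9 m from the base axis. Payload 3.1 kg.
Tool frame: the origin (TCP) lies at the centre of the arm's flange, where the gripper is bolted on; the fingertips stand robot.tip_extent ahead of it and the grasp point (between the pads) lies 164 mm ahead of it (robot.tip_extent is the distance from the TCP to the fingertips, in m); z points along the fingers, y is the line along which they close (so a half turn about z gives the same grasp; the last joint's range is limited). The gripper opens to 87 mm and grips with 3 to 60 N. Pads are 19 mm wide; open, the fingers measure 117 mm over their backs; the gripper's body (75 mm by 190 mm) begins 51 mm behind the grasp point.
Start: joints at [-1.327, 0.527, 1.433, -0, 1.181, -0.178], TCP at [0.256, -0.57, 0.405] pointing down, gripper open.
Joint ranges: [-3.08, 3.08], [-0.75, 2.2], [0.22, 2.44], [-1.43, 4.57], [0, 2.65], [-2.85, 2.85]. Speed limits (rad/s): [2.79, 2.79, 3.14, 3.14, 3.14, 3.14].

## Interface

Orientations are given as a unit quaternion [x, y, z, w].
In Python, from rig import get_obs, camera, hand_in, cut_out, robot gives the robot as it stands.
- The arm moves only by the tool step_arm, never from a script. Its argument "rows" is a list of rows, each a list of 6 numbers: the shift along the world's x, y, z in m, then the turn, a rotation vector about the world's x, y, z in degrees. A call has 1 to 12 rows; each row shifts and turns the commanded pose from where the row before left it; what a row does not reach is not made up. A row lasts 1/8 s, in which the tool goes at most 62.5 mm and 10.7 degrees, less where a joint would pass 70% of its speed; a pose out of reach is approached as far as the arm can. A call is refused whole if a number of a shift passes 0.0625 or a number of a turn 10.7, either way. A call with a gripper value outside its range is refused whole. "jaw" is the finger opening in m, from 0 to 0.087, set as the call begins (left out, the last holds). The fingers move at their own pace and stop on an object; "squeeze" is the grip in N (left out, the last holds). Time passes only in rows, so rows that do not move let the fingers close. It gives the time, the measured TCP pose, the force, the opening and the grip force at its end, in the units of the state.
- get_obs(): the state, without advancing time (a new reading comes with each control period).
- camera(name): name is "scene" or "top" or "wrist"; returns a dict with "pixels" (480x640x3 uint8, blue, green, red), "depth" (480x640 float32, m along the optical axis (not along the pixel's ray), 0 where there is no reading), "fov_y" (degrees; the focal length in pixels is half the picture's height over the tangent of half this angle, whatever the lens; pixels are square), "cx", "cy" (the principal point, pixels), "k1" (the pictures are not rectified: a ray, as slopes to the right and down, at radius r is drawn at 1 + k1 r^2 times it, then the intrinsics apply), "extrinsics" (4x4, takes a point from camera to world coordinates); the wrist camera has in their place "mount" (4x4, takes a point from camera to tool coordinates, whose origin is the TCP and whose axes are the flange's). Camera axes: x right, y up, looking along -z (the intrinsics and any distortion apply to the point x, -y, -z); pixel columns grow to the right and rows downward; lengths in m; the calibration is good to about 2 mm. A picture is of the moment at which its call begins: read the wrist's pose just before it.
- hand_in(): hands the job in; it is judged then, once.
Trained networks look in the newest picture that a camera, given by its name, has taken for a name from the list of things; names that differ only in an ending like _2 or _b are one class to them, and where a whole thing is asked for, a point or a joint stands for the part that bears it (a point fixed in the world has none). Each returns a list of dicts, best first, with "confidence" (0 to 1); they miss things now and then, are a little off and sometimes report something else, mostly with a low value. They report only what shows in the picture. A call takes as long as a camera call. They do not tell look-alikes from the thing itself.
- cut_out(label, camera): "region" (480x640 bool, what is visible of it) and "extent" ([centre column, centre row, width, height] in pixels, round what is visible of it).
The state is a dict: "time": time; "q": joint angles; "joint_velocities": joint speeds; "joint_torque": joint torques, N m; "position": TCP position; "tool_rot": TCP orientation; "ft_force": force on the tool from outside, world axes, zero at the start; "moment": the same for the moment, N m; "grip_width": finger opening in m; "grip_force": force on a finger pad.
Only numpy, scipy, OpenCV 4.12 (cv2) and the standard library are available. Lean on these libraries where they do the work, as an engineer would, in place of code of your own. Each camera call takes 0.05 s, during which the arm holds its last target. There are 200 camera calls.

## Task

Take the larger of the two white spring clips, push it straight down over the round rail of the drying stand, clear of the stop plate, until both arms snap past the rail and it sits fully home. Then, still holding it, slide it along the rail until it butts gently against the stop plate, and let go, leaving it clipped on, tab up, against the plate. Use no more force than the snap needs (over 30 N cracks the clip), and leave everything else where it is.

Things in the scene. Friction and masses are not known exactly. Their poses are not given: they have to be found in the camera images.
- clip: the larger of two white spring clips, loose, about 45 g, 30 mm long (x), 34 mm wide (y), 62 mm high, standing on its two arm ends. Origin on the table under its centre, level with the arm ends; z up; x along the bore (ends at x = +-15; same either way round); y across
- clip_tab (a point): middle of the clip's upright grip tab, 46 mm above the clip's origin: 12 mm thick in y, 26 mm long in x, from 30 to 62 mm above the origin, with a narrow card slot in its top. Grip it across y. Below it is the flat crown, 24 to 30 mm above the origin
- clip_bore (a point): middle of the clip's bore, 12 mm above the clip's origin; the rail's axis lies here when home. Two sprung arms (outsides at y = +-16) end in inward lips 16 mm apart. Lips meet the rail's top when the origin is 8 mm above its axis: 20 mm of push from touch to home. Force rises to 8 to 15 N, falls to zero once the lips are past the widest point, then climbs steeply when home
- clip_seat: the underside of the clip's crown, the pad that must come to rest on the rail; part of the clip, its frame and origin are those of clip
- small_clip: a smaller white clip of the same shape (20 mm long, 20 mm wide, 39 mm high) for thinner rails, standing on the table; origin under its centre, z up. It does not fit; leave it
- stand: the drying stand, fixed: wooden foot 340 x 90 x 18 mm; origin on the table under its centre, z up, x along its length. Carries a rigid round aluminium rail, 24 mm thick, 300 mm long, along x at y = 0, on posts at x = +-150 mm. The posts are set to another height each time and it is not measured: the rail's axis is level, anywhere from 90 to 106 mm above the table; find it by touch
- stop: upright white stop plate on the stand's foot, firmly fixed, elsewhere each time (40 to 100 mm on the +x side of the stand's middle); 8 mm thick, 65 mm wide, top 105 mm above the table, slotted for the rail. Origin at the foot of its face, under the rail, 18 mm above the table; axes as the stand's. Face at x = 0, looking to -x, where the rail is free; the clip's origin ends 15 mm before it
- jar: open glass jar 72 mm wide and 75 mm high, origin under its centre; leave it
Not all that is in view belongs to the job. What is shaped like the clip but turquoise is not meant.

How it is judged:
By the outcome, as a careful person would: the job done as asked, in the order asked, and still so for the second after the job is handed in, with the robot touching nothing.
It also fails if it takes over 58 s, if anything falls off the work surface, if the arm or the gripper's body presses on something with over 40 N, if the wrist force passes 120 N, or if a joint passes its speed limit or range.

## Working session

There is one attempt and no reset: what is moved stays moved. The work goes in short steps, Python scripts to look and compute and a tool call to move; the robot and the scene stay as the last step left them, time stands still between calls to the robot, and variables do not carry over. Pictures are saved under pics/ and viewed, at most 10 in all, crops included, and the job is handed in when it is done.

Besides the shell and the picture viewer there is one more tool, called after "Request:" in YAML: its name, and indented under it one key for each argument. step_arm: Moves the arm, as the interface text tells. Its arguments: {"type":"object","properties":{"rows":{"type":"array"},"jaw":{"type":"number"},"squeeze":{"type":"number"}},"required":["rows"]}

```bash
ls; mkdir -p pics; cat > h.py <<'E'
import numpy as np, cv2
from rig import get_obs, camera, hand_in, cut_out, robot
from scipy.spatial.transform import Rotation as R
def K(c):
    f=240/np.tan(np.radians(c["fov_y"])/2); return f,np.array([[f,0,c["cx"]],[0,f,c["cy"]],[0,0,1]])
def ext(c,o=None):
    if "extrinsics" in c: return np.array(c["extrinsics"])
    T=np.eye(4);T[:3,:3]=R.from_quat(o["tool_rot"]).as_matrix();T[:3,3]=o["position"]
    return T@np.array(c["mount"])
def rays(c,uv):
    f,k=K(c); d=(np.atleast_2d(uv).astype(float)-[c["cx"],c["cy"]])/f; s=d.copy()
    for _ in range(20): s=d/(1+c["k1"]*(s**2).sum(1,keepdims=True))
    return s
def world(c,uv,z,E):  # z depth array
    s=rays(c,uv); p=np.c_[s[:,0]*z,-s[:,1]*z,-z]
    return p@E[:3,:3].T+E[:3,3]
def cloud(c,E,mask):
    v,u=np.nonzero(mask&(c["depth"]>0)); return world(c,np.c_[u,v],c["depth"][v,u],E)
def proj(c,E,P):
    p=(np.atleast_2d(P)-E[:3,3])@E[:3,:3]; s=np.c_[p[:,0],-p[:,1]]/-p[:,2:]
    f,_=K(c); return s*(1+c["k1"]*(s**2).sum(1,keepdims=True))*f+[c["cx"],c["cy"]]
E
python3 - <<'E'
from h import *
print(robot.tip_extent, get_obs())
for n in ("scene","top"):
    c=camera(n); cv2.imwrite(f"pics/{n}0.png",c["pixels"]); E=ext(c); print(n,c["fov_y"],c["k1"],E.round(3).tolist())
    for l in ("clip","small_clip","stand","stop","jar"):
        for d in cut_out(l,n)[:4]:
            P=cloud(c,E,d["region"]); 
            if len(P): print(l,round(d["confidence"],2),np.round(d["extent"]),len(P),np.median(P,0).round(3),np.percentile(P,[2,98],0).round(3).tolist())
E
```

```text
pics
0.1822 {'time': 0.0, 'q': array([-1.32652178e+00,  5.28472300e-01,  1.43394045e+00,  9.14029013e-06,
        1.18137572e+00, -1.78506940e-01]), 'joint_velocities': array([-0.00119301, -0.00143407,  0.00121922,  0.00111782,  0.00049741,
       -0.0001163 ]), 'joint_torque': array([-6.31538915e-04, -4.40046787e+01, -1.76592153e+01,  6.33846782e-02,
        5.80563443e-02, -1.47754113e-04]), 'position': array([ 0.25637325, -0.56960866,  0.40375529]), 'tool_rot': array([ 9.77739831e-01,  2.09818058e-01, -3.18730157e-05, -1.09745082e-03]), 'ft_force': array([-0.10162159, -0.63043007, -1.29451109]), 'moment': array([-0.03156911, -0.0128191 , -0.03567935]), 'grip_force': 0.0, 'grip_width': 0.08688692687594017}
scene 54.03549301379794 -0.0336260518451089 [[0.172, -0.699, 0.694, 1.058], [0.985, 0.122, -0.122, -0.183], [0.0, 0.704, 0.71, 0.635], [0.0, 0.0, 0.0, 1.0]]
clip 0.83 [194. 275.  21.  38.] 592 [ 0.512 -0.307  0.031] [[0.489, -0.323, 0.001], [0.523, -0.293, 0.063]]
clip 0.77 [199. 310.  26.  37.] 572 [ 0.59  -0.296  0.03 ] [[0.54, -0.316, -0.0], [0.602, -0.28, 0.063]]
clip 0.7 [25
[... 936 characters left out ...]
33 -0.397  0.034] [[0.519, -0.414, 0.005], [0.547, -0.388, 0.065]]
clip 0.65 [455. 219.  22.  21.] 366 [ 0.503 -0.307  0.032] [[0.489, -0.33, 0.001], [0.521, -0.295, 0.065]]
clip 0.56 [448. 179.  18.  18.] 318 [ 0.581 -0.293  0.037] [[0.568, -0.311, 0.013], [0.595, -0.281, 0.066]]
stand 0.77 [277. 179.  80. 191.] 8349 [0.573 0.022 0.02 ] [[0.417, -0.036, 0.016], [0.732, 0.087, 0.111]]
stop 0.72 [282. 233.  40.  22.] 302 [ 0.476 -0.01   0.053] [[0.457, -0.025, 0.02], [0.488, 0.036, 0.108]]
jar 0.86 [144. 305.  47.  40.] 1496 [0.338 0.28  0.043] [[0.31, 0.232, 0.004], [0.371, 0.298, 0.077]]
jar 0.17 [448. 180.  20.  18.] 359 [ 0.579 -0.294  0.032] [[0.567, -0.317, 0.0], [0.594, -0.281, 0.066]]
```

View pics/scene0.png

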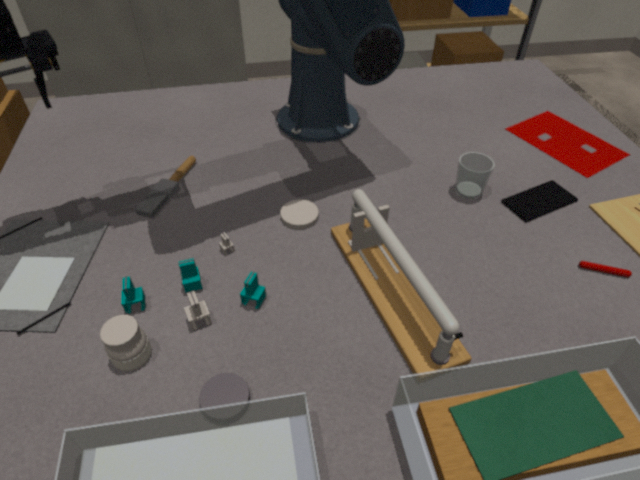

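```bash
python3 -c "
import cv2
a=cv2.imread('pics/scene0.png')[225:340,100:290];a=cv2.resize(a,None,fx=4,fy=4,interpolation=3);cv2.imwrite('pics/scene0c.png',a)"
```

```text
(no output)
```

View pics/scene0c.png

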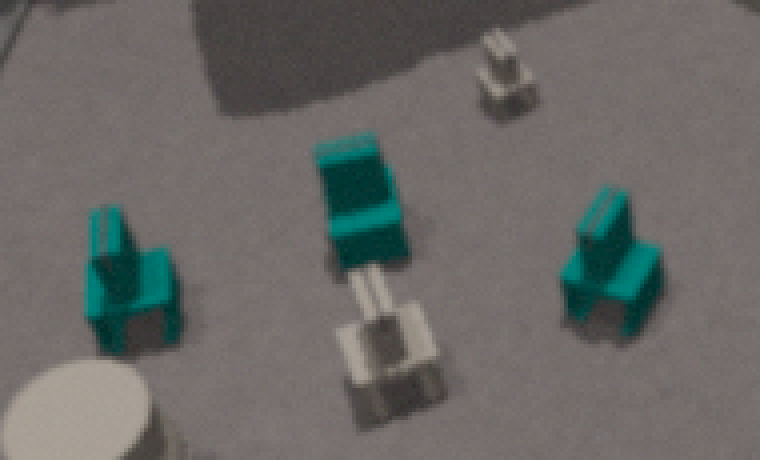

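Candidates in the scene picture: the white clip at (199,310), turquoise clips at (194,275), (254,290) and (133,296), and the small white clip at (227,245). The crop shows that (199,310) is the only large white one, so I choose it. The rail runs from (355,195) to (450,325), with the stop plate near (369,228), towards the robot.

```bash
cat > m.py <<'E'
from h import *
def rect(P): 
    (c,s,a)=cv2.minAreaRect((P[:,:2]*1000).astype(np.float32)); return np.round(c,1),np.round(s,1),round(a,1)
def line(P):
    m=P.mean(0); d=np.linalg.svd(P-m,full_matrices=False)[2][0]; return m,d
if __name__=="__main__":
  for n in ("scene","top"):
    c=camera(n);E=ext(c);print(n)
    ds=[d for d in cut_out("clip",n)]
    for d in ds:
        P=cloud(c,E,d["region"]); bgr=c["pixels"][d["region"]].mean(0)
        m=np.median(P,0)
        if np.hypot(m[0]-.585,m[1]+.295)<.03:
            print("clip",bgr.round(),"all",rect(P[P[:,2]>.005]))
            for lo,hi in((.02,.033),(.036,.07),(.057,.07)):
                Q=P[(P[:,2]>lo)&(P[:,2]<hi)]
                if len(Q)>4: print(lo,len(Q),rect(Q),Q.mean(0).round(4))
    d=cut_out("stand",n)[0]; P=cloud(c,E,d["region"])
    Q=P[(P[:,2]>.013)&(P[:,2]<.024)]; print("foot",rect(Q),np.median(Q[:,2]))
    W=cloud(c,E,np.ones((480,640),bool)); 
    Q=W[(W[:,2]>.088)&(W[:,2]<.125)&(abs(W[:,1]-.027)<.09)&(abs(W[:,0]-.57)<.2)]
    m,v=line(Q[:,:2]); 
    for _ in range(3):
        r=(Q[:,:2]-m)@[-v[1],v[0]]; k=abs(r)<.014; m,v=line(Q[k][:,:2])
    t=(Q[k][:,:2]-m)@v; print("rail",m.round(4),v.round(4),np.percentile(t,[0,1,99,100]).round(3),"ztop",np.percentile(Q[k][:,2],[50,90,97]).round(4))
    d=cut_out("stop",n)[0]; P=cloud(c,E,d["region"]); P=P[P[:,2]>.03]
    v=v if v[0]<0 else -v
    t=(P[:,:2]-m)@v; s=(P[:,:2]-m)@[-v[1],v[0]]
    print("stop t",np.percentile(t,[1,5,25,50,75,95]).round(4),"s",np.percentile(s,[1,99]).round(3),"m",m)
    T=(P[:,2]>.1)&(abs(s)>.015); print("top",T.sum(),np.percentile(t[T],[0,10,50,90,100]).round(4) if T.sum() else 0)
E
python3 m.py
```

```text
scene
clip [107. 114. 121.] all (array([ 584.4, -296.6]), array([31.1, 33.3]), 15.3)
0.02 258 (array([ 584.4, -296.6]), array([31.1, 33.3]), 15.3) [ 0.5877 -0.2961  0.0293]
0.036 165 (array([ 585.6, -296.6]), array([24.3, 11.8]), 19.2) [ 0.5912 -0.2949  0.0543]
0.057 90 (array([ 585.1, -296.1]), array([23.6, 11.7]), 15.5) [ 0.588  -0.2959  0.0614]
foot (array([577. ,  28.9]), array([341. ,  91.5]), 11.3) 0.01849975292350403
rail [0.6033 0.0299] [0.98  0.199] [-0.186 -0.176  0.134  0.135] ztop [0.1068 0.1095 0.1102]
stop t [0.1092 0.1195 0.1205 0.1212 0.1222 0.1264] s [-0.036  0.028] m [0.60334053 0.02991909]
top 101 [0.1185 0.1199 0.1225 0.1262 0.1285]
top
clip [139. 148. 150.] all (array([ 583.3, -299.3]), array([29.4, 34.4]), 16.4)
0.02 133 (array([ 583.3, -299.3]), array([29.4, 34.4]), 16.4) [ 0.579  -0.2924  0.0297]
0.036 156 (array([ 583.6, -299.5]), array([26. , 13.6]), 17.8) [ 0.5823 -0.2974  0.0575]
0.057 106 (array([ 583.6, -299.5]), array([26. , 13.6]), 17.8) [ 0.5831 -0.2986  0.0628]
foot (array([577.1,  26.3]), array([339.9,  90.2]), 11.5) 0.018968526866279756
rail [0.5741 0.0249] [-0.9799 -0.1994] [-0.164 -0.157  0.154  0.159] ztop [0.1076 0.1103 0.1112]
stop t [0.091  0.0918 0.0942 0.0972 0.0988 0.099 ] s [-0.033  0.032] m [0.57414598 0.02494683]
top 101 [0.0909 0.092  0.0951 0.0983 0.0991]
```

Request:
step_arm:
  rows:
    - [0.0298,0.0247,-0.0095,0,0,-0.7]
    - [0.0298,0.0247,-0.0095,0,0,-0.7]
    - [0.0298,0.0247,-0.0095,0,0,-0.7]
    - [0.0298,0.0247,-0.0095,0,0,-0.7]
    - [0.0298,0.0247,-0.0095,0,0,-0.7]
    - [0.0298,0.0247,-0.0095,0,0,-0.7]
    - [0.0298,0.0247,-0.0095,0,0,-0.7]
    - [0.0298,0.0247,-0.0095,0,0,-0.7]
    - [0.0298,0.0247,-0.0095,0,0,-0.7]
    - [0.0298,0.0247,-0.0095,0,0,-0.7]
    - [0.0298,0.0247,-0.0095,0,0,-0.7]
    - [0,0,0,0,0,0]
  jaw: 0.05
  squeeze: 25

```text
time: 2.5
position: [0.5858, -0.296, 0.2993]
tool_rot: [0.989, 0.146, -0.0, -0.001]
ft_force: [-0.4, 1.0, 0.0]
grip_width: 0.0499
grip_force: 0.0
```

```bash
python3 - <<'E'
from m import *
o=get_obs(); c=camera("wrist"); E=ext(c,o); cv2.imwrite("pics/w1.png",c["pixels"])
print(o["time"],o["position"],R.from_quat(o["tool_rot"]).as_matrix().round(4).tolist(),o["ft_force"],o["grip_width"],E.round(3).tolist())
for d in cut_out("clip","wrist"):
    P=cloud(c,E,d["region"])
    if len(P)<20: continue
    print(round(d["confidence"],2),np.round(d["extent"]),rect(P))
    for lo,hi in((.022,.034),(.055,.07)):
        Q=P[(P[:,2]>lo)&(P[:,2]<hi)]
        if len(Q)>4: print(lo,len(Q),rect(Q),Q.mean(0).round(4))
E
```

```text
2.5 [ 0.58582732 -0.29598335  0.29931438] [[0.9576, 0.2882, -0.0006], [0.2882, -0.9576, 0.0009], [-0.0003, -0.0011, -1.0]] [-0.35344411  0.98081464  0.02390325] 0.049891703850761165 [[0.287, 0.925, 0.25, 0.652], [-0.958, 0.277, 0.074, -0.274], [-0.001, -0.261, 0.965, 0.279], [0.0, 0.0, 0.0, 1.0]]
0.96 [296. 370.  46.  41.] (array([ 493. , -299.2]), array([25.1, 51.2]), 62.1)
0.022 71 (array([ 502. , -303.7]), array([13.7, 34.9]), 40.8) [ 0.4986 -0.2996  0.03  ]
0.055 798 (array([ 505.6, -306.3]), array([12.1, 26.1]), 15.4) [ 0.5064 -0.3056  0.0604]
0.82 [315. 249.  55.  69.] (array([ 571. , -298.2]), array([53.4, 38.7]), 16.3)
0.022 1602 (array([ 582.3, -294.9]), array([29.9, 33.8]), 16.9) [ 0.5839 -0.2944  0.0291]
0.055 966 (array([ 582. , -295.2]), array([26.7, 11.5]), 16.4) [ 0.5828 -0.2949  0.0611]
0.66 [170. 244.  82.  74.] (array([ 541.7, -195.3]), array([37.9, 67.3]), 62.1)
0.022 1660 (array([ 556.3, -205.1]), array([34.1, 30.9]), 58.9) [ 0.5585 -0.2066  0.029 ]
0.055 997 (array([ 556.2, -205.1]), array([12., 27.]), 59.3) [ 0.5577 -0.206   0.0609]
```

View pics/w1.png

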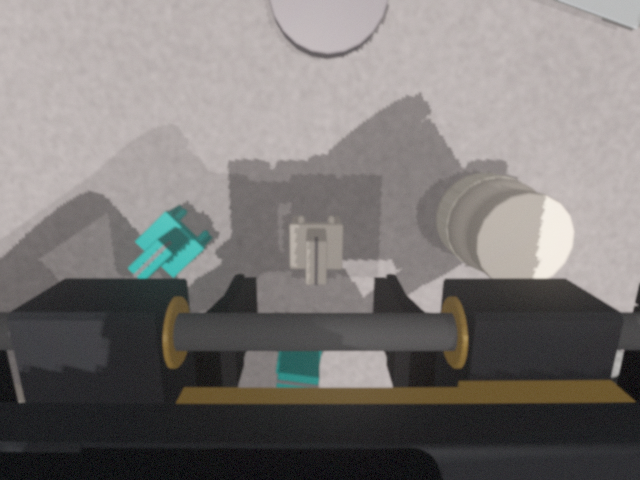

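The white clip stands centred between the fingers at about pixel (315,249), and its measured position and yaw agree with the other views. I'll descend and grip.

Request:
step_arm:
  rows:
    - [-0.0023,-0.0005,-0.02,0,0,0]
    - [0,0,-0.025,0,0,0]
    - [0,0,-0.02,0,0,0]
    - [0,0,-0.015,0,0,0]
    - [0,0,-0.005,0,0,0]
    - [0,0,0,0,0,0]

```text
time: 3.35
position: [0.582, -0.2989, 0.2152]
tool_rot: [0.99, 0.144, -0.0, -0.0]
ft_force: [-0.2, 0.2, 0.1]
grip_width: 0.0502
grip_force: 0.0
```

Request:
step_arm:
  rows:
    - [0,0,0,0,0,0]
    - [0,0,0,0,0,0]
    - [0,0,0,0,0,0]
    - [0,0,0,0,0,0]
    - [0,0,0,0,0,0]
  jaw: 0.0

```text
time: 3.98
position: [0.5819, -0.2987, 0.2153]
tool_rot: [0.99, 0.144, -0.0, -0.0]
ft_force: [-0.2, 0.6, -0.4]
grip_width: 0.0116
grip_force: 25.0
```

Request:
step_arm:
  rows:
    - [0,0,0.015,0,0,0]
    - [0,0,0.04,0,0,0]
    - [0,0,0.045,0,0,0]
    - [0,0,0.04,0,0,0]
    - [-0.0049,0.03,0,0,0,-0.515]
    - [-0.0049,0.04,0,0,0,-0.515]
    - [-0.0049,0.04,0,0,0,-0.515]
    - [-0.0049,0.04,0,0,0,-0.515]
    - [-0.0049,0.04,0,0,0,-0.515]
    - [-0.0049,0.04,0,0,0,-0.515]
    - [-0.0049,0.03,0,0,0,-0.515]
    - [-0.0049,0.03,0,0,0,-0.515]

```text
time: 5.48
position: [0.5425, -0.0075, 0.3563]
tool_rot: [0.994, 0.108, 0.001, 0.0]
ft_force: [0.9, -0.0, -0.3]
grip_width: 0.0117
grip_force: 25.0
```

Request:
step_arm:
  rows:
    - [-0.0049,0.015,0,0,0,-0.515]
    - [-0.0049,0.0107,0,0,0,-0.515]
    - [0,0,0,0,0,0]
    - [0,0,0,0,0,0]

```text
time: 5.98
position: [0.5333, 0.0162, 0.3554]
tool_rot: [0.995, 0.099, 0.0, 0.0]
ft_force: [-0.3, 1.0, -0.4]
grip_width: 0.0114
grip_force: 25.0
```

```bash
cat > w.py <<'E'
from m import *
import sys
o=get_obs(); c=camera("wrist"); E=ext(c,o); cv2.imwrite(sys.argv[1],c["pixels"])
print(o["time"],o["position"],R.from_quat(o["tool_rot"]).as_matrix().round(4).tolist(),o["ft_force"],o["grip_width"])
W=cloud(c,E,np.ones((480,640),bool)); v=np.array([-.98,-.199]); v/=np.linalg.norm(v); nrm=np.array([-v[1],v[0]])
o0=np.array([.577,.026]); t=(W[:,:2]-o0)@v; s=(W[:,:2]-o0)@nrm
k=(abs(t)<.15)&(abs(s)<.02)&(W[:,2]>.085)&(W[:,2]<.125)
for a in np.arange(-.15,.1,.02):
    q=k&(t>a)&(t<a+.02)
    if q.sum()>30:
        # circle fit, radius 12
        from scipy.optimize import least_squares
        S,Z=s[q],W[q,2]; r=least_squares(lambda p:np.hypot(S-p[0],Z-p[1])-.012,[0,.098],loss="soft_l1",f_scale=.001)
        print(round(a,2),q.sum(),"s,z axis",r.x.round(4),"top",np.percentile(Z,97).round(4))
for d in cut_out("stop","wrist")[:1]:
    P=cloud(c,E,d["region"]); tt=(P[:,:2]-o0)@v; print("stop",d["confidence"],np.percentile(tt,[1,5,25,50,75,95]).round(4))
for d in cut_out("clip","wrist"):
    P=cloud(c,E,d["region"])
    if len(P)>20 and P[:,1].mean()>-.1: print("clip",d["extent"],np.percentile(P,[2,50,98],0).round(4).tolist())
E
python3 w.py pics/w2.png
```

```text
5.975 [0.53330672 0.0162414  0.35535442] [[0.9805, 0.1966, 0.0007], [0.1966, -0.9805, -0.0004], [0.0006, 0.0006, -1.0]] [-0.28307102  1.02621906 -0.44013955] 0.011391884765668487
-0.09 1728 s,z axis [-0.0048  0.0962] top 0.1089
-0.07 1793 s,z axis [-0.0048  0.0962] top 0.1089
-0.05 1695 s,z axis [-0.0048  0.0961] top 0.1088
-0.03 1570 s,z axis [-0.0048  0.0961] top 0.1089
-0.01 1464 s,z axis [-0.0048  0.096 ] top 0.1088
0.01 1366 s,z axis [-0.0049  0.0961] top 0.1089
0.03 992 s,z axis [-0.0049  0.096 ] top 0.1086
clip [314.2, 298.0, 77.8, 115.7] [[0.522, 0.0047, 0.1432], [0.5457, 0.0199, 0.171], [0.5512, 0.0356, 0.2023]]
```

View pics/w2.png

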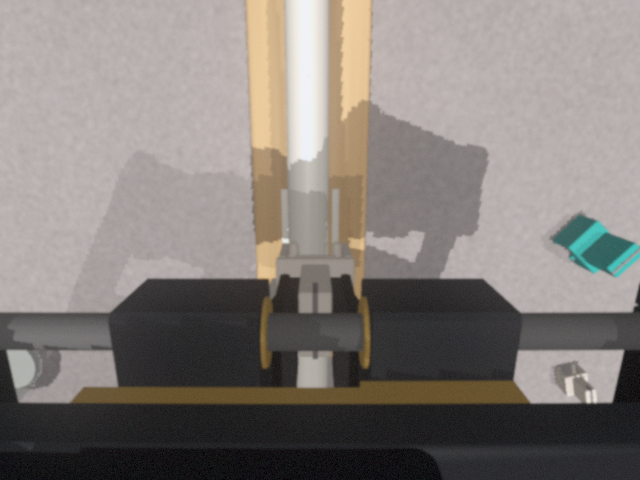

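The clip is held at about (315,298), above the rail, which is visible at columns 288–330. It looks slightly to the right of the rail's centre, so I'll measure rail and clip relative to each other in this same camera to cancel its bias.

```bash
python3 - <<'E'
from m import *
o=get_obs(); c=camera("wrist"); E=ext(c,o)
v=np.array([-.98,-.199]); v/=np.linalg.norm(v); nrm=np.array([-v[1],v[0]]); o0=np.array([.577,.026])
print("tcp s",(o["position"][:2]-o0)@nrm, "t",(o["position"][:2]-o0)@v)
W=cloud(c,E,np.ones((480,640),bool)); t=(W[:,:2]-o0)@v; s=(W[:,:2]-o0)@nrm
k=(W[:,2]>.135)&(W[:,2]<.176)&(abs(s)<.03)&(abs(t-.044)<.04)
Q=W[k]; print(k.sum(),rect(Q)); S=s[k]; print(np.percentile(S,[0,1,5,50,95,99,100]).round(4),np.percentile(t[k],[0,1,50,99,100]).round(4))
k2=(abs(W[:,2]-.171)<.005)&(abs(s)<.03)&(abs(t-.044)<.04); print("crown",rect(W[k2]),(np.array([rect(W[k2])[0]])/1000-o0)@nrm, np.percentile(s[k2],[1,99]))
k3=(W[:,2]>.19)&(W[:,2]<.21)&(abs(s)<.0085)&(abs(t-.044)<.02); print("tab",rect(W[k3]),(np.array([rect(W[k3])[0]])/1000-o0)@nrm,np.percentile(s[k3],[1,99]))
for n in("scene","top"):
    c=camera(n);E=ext(c);W=cloud(c,E,np.ones((480,640),bool)); t=(W[:,:2]-o0)@v; s=(W[:,:2]-o0)@nrm
    k2=(abs(W[:,2]-.168)<.006)&(abs(s)<.03)&(abs(t-.044)<.04)
    q=(abs(t+.05)<.06)&(abs(s)<.03)&(W[:,2]>.104)&(W[:,2]<.12)
    print(n,k2.sum(),np.percentile(s[k2],[1,99]) if k2.any() else 0,"rail",np.percentile(s[q],[2,50,98]).round(4),np.percentile(W[q,2],97))
E
```

```text
tcp s 0.0008815747299142154 t 0.04480515561610973
2023 (array([541.9,  19.8]), array([14.2, 33.8]), 11.6)
[-0.0178 -0.0174 -0.0162 -0.0011  0.0145  0.0158  0.016 ] [0.0286 0.0288 0.0313 0.0397 0.0428]
crown (array([541.8,  19.8]), array([14.1, 33.8]), 11.6) [-0.0009288] [-0.0175053   0.01584642]
tab (array([534. ,  16.9]), array([27., 17.]), 13.9) [0.000361] [-0.00820716  0.00815057]
scene 196 [-0.01485543  0.01792175] rail [-0.0117 -0.0007  0.007 ] 0.11021156326306324Traceback (most recent call last):
  File "<stdin>", line 14, in <module>
    return _quantile_unchecked(
        a, q, axis, out, overwrite_input, method, keepdims, weights)
    return _ureduce(a,
                    func=_quantile_ureduce_func,
    ...<5 lines>...
                    overwrite_input=overwrite_input,
                    method=method)
    r = func(a, **kwargs)
    result = _quantile(arr,
                       quantiles=q,
    ...<2 lines>...
                       out=out,
                       weights=wgt)
    slices_having_nans = np.isnan(arr[-1, ...])
                                  ~~~^^^^^^^^^
IndexError: index -1 is out of bounds for axis 0 with size 0
```

Request:
step_arm:
  rows:
    - [-0.0008,0.0037,0,0,0,0]
    - [0,0,-0.012,0,0,0]
    - [0,0,-0.012,0,0,0]
    - [0,0,0,0,0,0]
    - [0,0,0,0,0,0]

```text
time: 6.9
position: [0.5322, 0.0207, 0.3309]
tool_rot: [0.995, 0.099, -0.0, -0.0]
ft_force: [0.9, 0.1, -0.5]
grip_width: 0.0122
grip_force: 25.0
```

```bash
python3 - <<'E'
from m import *
o=get_obs(); c=camera("wrist"); E=ext(c,o); print(o["position"],o["ft_force"],o["moment"])
v=np.array([-.98,-.199]); v/=np.linalg.norm(v); nrm=np.array([-v[1],v[0]]); o0=np.array([.577,.026])
print("tcp s",(o["position"][:2]-o0)@nrm)
W=cloud(c,E,np.ones((480,640),bool)); t=(W[:,:2]-o0)@v; s=(W[:,:2]-o0)@nrm
zo=o["position"][2]-.2153
k=(abs(W[:,2]-zo-.030)<.005)&(abs(s)<.03)&(abs(t-.044)<.04); print("crown",rect(W[k]),(np.array([rect(W[k])[0]])/1000-o0)@nrm,W[k,2].mean()-zo)
q=(abs(t+.02)<.05)&(abs(s)<.03)&(W[:,2]>.085)&(W[:,2]<.115)
from scipy.optimize import least_squares
S,Z=s[q],W[q,2]; print(least_squares(lambda p:np.hypot(S-p[0],Z-p[1])-.012,[0,.098],loss="soft_l1",f_scale=.001).x,np.percentile(S,[1,99]))
E
```

```text
[0.53223517 0.02065505 0.33094906] [ 0.85682666  0.10105032 -0.50906423] [ 0.02088577 -0.02215     0.01903948]
tcp s -0.0036701477736512562
crown (array([540.5,  24.2]), array([14.5, 33.8]), 11.0) [-0.0054995] 0.029515986557499485
[-0.00481568  0.0961061 ] [-0.0164268   0.00679084]
```

Request:
step_arm:
  rows:
    - [0.0001,-0.0006,-0.004,0,0,0]
    - [0,0,-0.003,0,0,0]
    - [0,0,0,0,0,0]

```text
time: 7.32
position: [0.5321, 0.0201, 0.324]
tool_rot: [0.995, 0.099, -0.0, -0.0]
ft_force: [-1.2, 0.1, -0.4]
grip_width: 0.0113
grip_force: 25.0
```

Request:
step_arm:
  rows:
    - [0,0,-0.002,0,0,0]
    - [0,0,-0.001,0,0,0]
    - [0,0,0,0,0,0]

```text
time: 7.7
position: [0.5323, 0.0201, 0.3212]
tool_rot: [0.995, 0.099, -0.0, -0.0]
ft_force: [0.6, -0.2, -1.2]
grip_width: 0.0116
grip_force: 25.0
```

Request:
step_arm:
  rows:
    - [0,0,-0.002,0,0,0]
    - [0,0,-0.001,0,0,0]
    - [0,0,0,0,0,0]

```text
time: 8.07
position: [0.5324, 0.0201, 0.3187]
tool_rot: [0.995, 0.099, 0.0, 0.0]
ft_force: [-1.0, -0.5, 3.9]
grip_width: 0.0117
grip_force: 25.0
```

Request:
step_arm:
  rows:
    - [0,0,-0.001,0,0,0]
    - [0,0,-0.001,0,0,0]
    - [0,0,0,0,0,0]

```text
time: 8.45
position: [0.5326, 0.02, 0.3174]
tool_rot: [0.995, 0.099, 0.001, 0.0]
ft_force: [-1.0, 0.6, 7.9]
grip_width: 0.012
grip_force: 25.0
```

Request:
step_arm:
  rows:
    - [0,0,-0.001,0,0,0]
    - [0,0,-0.001,0,0,0]
    - [0,0,0,0,0,0]

```text
time: 8.82
position: [0.5328, 0.0201, 0.3156]
tool_rot: [0.995, 0.099, 0.001, 0.0]
ft_force: [-2.1, -0.2, 9.3]
grip_width: 0.0118
grip_force: 25.0
```

Request:
step_arm:
  rows:
    - [0,0,-0.001,0,0,0]
    - [0,0,-0.001,0,0,0]
    - [0,0,0,0,0,0]

```text
time: 9.2
position: [0.5329, 0.0201, 0.3135]
tool_rot: [0.995, 0.099, 0.002, 0.0]
ft_force: [-1.7, 0.3, 8.9]
grip_width: 0.0116
grip_force: 25.0
```

Request:
step_arm:
  rows:
    - [0,0,-0.001,0,0,0]
    - [0,0,-0.001,0,0,0]
    - [0,0,0,0,0,0]

```text
time: 9.57
position: [0.533, 0.0201, 0.3114]
tool_rot: [0.995, 0.099, 0.002, 0.0]
ft_force: [-0.0, 0.8, 7.0]
grip_width: 0.0118
grip_force: 25.0
```

Request:
step_arm:
  rows:
    - [0,0,-0.001,0,0,0]
    - [0,0,-0.001,0,0,0]
    - [0,0,0,0,0,0]

```text
time: 9.95
position: [0.533, 0.0201, 0.3091]
tool_rot: [0.995, 0.099, 0.002, 0.0]
ft_force: [1.3, 1.1, 5.4]
grip_width: 0.0115
grip_force: 25.0
```

Request:
step_arm:
  rows:
    - [0,0,-0.001,0,0,0]
    - [0,0,-0.001,0,0,0]
    - [0,0,-0.001,0,0,0]
    - [0,0,0,0,0,0]

```text
time: 10.45
position: [0.5325, 0.02, 0.3049]
tool_rot: [0.995, 0.099, 0.0, 0.0]
ft_force: [2.8, -0.1, 0.6]
grip_width: 0.0119
grip_force: 25.0
```

Request:
step_arm:
  rows:
    - [0,0,-0.001,0,0,0]
    - [0,0,-0.001,0,0,0]
    - [0,0,0,0,0,0]

```text
time: 10.82
position: [0.532, 0.02, 0.3027]
tool_rot: [0.995, 0.099, -0.001, -0.0]
ft_force: [1.4, 0.5, -3.5]
grip_width: 0.0119
grip_force: 25.0
```

Request:
step_arm:
  rows:
    - [0,0,-0.001,0,0,0]
    - [0,0,-0.0005,0,0,0]
    - [0,0,0,0,0,0]

```text
time: 11.2
position: [0.5318, 0.0201, 0.3015]
tool_rot: [0.995, 0.099, -0.001, -0.0]
ft_force: [1.1, -0.7, -2.1]
grip_width: 0.0116
grip_force: 25.0
```

Request:
step_arm:
  rows:
    - [0,0,-0.0008,0,0,0]
    - [0,0,0,0,0,0]

```text
time: 11.45
position: [0.5319, 0.0201, 0.3007]
tool_rot: [0.995, 0.099, -0.001, -0.0]
ft_force: [0.2, -1.7, -2.2]
grip_width: 0.012
grip_force: 25.0
```

Request:
step_arm:
  rows:
    - [0,0,-0.0008,0,0,0]
    - [0,0,0,0,0,0]

```text
time: 11.7
position: [0.5322, 0.0201, 0.3001]
tool_rot: [0.995, 0.099, -0.0, -0.0]
ft_force: [0.3, 0.2, -2.0]
grip_width: 0.0115
grip_force: 25.0
```

Request:
step_arm:
  rows:
    - [0,0,-0.0006,0,0,0]
    - [0,0,0,0,0,0]

```text
time: 11.95
position: [0.5322, 0.0201, 0.2999]
tool_rot: [0.995, 0.099, -0.0, -0.0]
ft_force: [-2.3, -0.4, 3.6]
grip_width: 0.012
grip_force: 25.0
```

Request:
step_arm:
  rows:
    - [0,0,-0.0006,0,0,0]
    - [0,0,0,0,0,0]

```text
time: 12.2
position: [0.5322, 0.0201, 0.2999]
tool_rot: [0.995, 0.099, 0.0, 0.0]
ft_force: [-1.8, -0.2, 7.3]
grip_width: 0.0116
grip_force: 25.0
```

Home is found: force climbs steeply at TCP z = 0.2999, 20 mm below first touch. I'll relieve the push and slide toward the stop.

Request:
step_arm:
  rows:
    - [0,0,0.0009,0,0,0]
    - [-0.002,-0.0004,0,0,0,0]
    - [-0.003,-0.0006,0,0,0,0]
    - [-0.003,-0.0006,0,0,0,0]
    - [-0.002,-0.0004,0,0,0,0]
    - [0,0,0,0,0,0]

```text
time: 12.95
position: [0.5222, 0.018, 0.2999]
tool_rot: [0.995, 0.099, 0.0, 0.0]
ft_force: [1.4, -0.6, 1.0]
grip_width: 0.0119
grip_force: 25.0
```

Request:
step_arm:
  rows:
    - [-0.003,-0.0006,0,0,0,0]
    - [-0.003,-0.0006,0,0,0,0]
    - [-0.003,-0.0006,0,0,0,0]
    - [-0.003,-0.0006,0,0,0,0]
    - [-0.001,-0.0002,0,0,0,0]
    - [0,0,0,0,0,0]

```text
time: 13.7
position: [0.5092, 0.0154, 0.2999]
tool_rot: [0.995, 0.099, -0.0, 0.0]
ft_force: [0.8, -1.0, 2.6]
grip_width: 0.0121
grip_force: 25.0
```

Request:
step_arm:
  rows:
    - [-0.001,-0.0002,0,0,0,0]
    - [-0.001,-0.0002,0,0,0,0]
    - [-0.001,-0.0002,0,0,0,0]
    - [-0.001,-0.0002,0,0,0,0]
    - [0,0,0,0,0,0]

```text
time: 14.32
position: [0.5053, 0.0146, 0.2999]
tool_rot: [0.995, 0.099, 0.0, 0.0]
ft_force: [1.5, 0.1, 2.1]
grip_width: 0.0118
grip_force: 25.0
```

Request:
step_arm:
  rows:
    - [-0.001,-0.0002,0,0,0,0]
    - [-0.001,-0.0002,0,0,0,0]
    - [0,0,0,0,0,0]

```text
time: 14.7
position: [0.5032, 0.0142, 0.2999]
tool_rot: [0.995, 0.099, 0.0, 0.0]
ft_force: [3.0, -0.1, 2.6]
grip_width: 0.0117
grip_force: 25.0
```

Request:
step_arm:
  rows:
    - [-0.001,-0.0002,0,0,0,0]
    - [0,0,0,0,0,0]

```text
time: 14.95
position: [0.5023, 0.014, 0.2999]
tool_rot: [0.995, 0.099, 0.0, 0.0]
ft_force: [2.3, 0.4, 2.1]
grip_width: 0.0118
grip_force: 25.0
```

Request:
step_arm:
  rows:
    - [-0.001,-0.0002,0,0,0,0]
    - [0,0,0,0,0,0]

```text
time: 15.2
position: [0.5013, 0.0138, 0.2999]
tool_rot: [0.995, 0.099, 0.0, 0.0]
ft_force: [3.1, -0.1, 2.6]
grip_width: 0.0115
grip_force: 25.0
```

Request:
step_arm:
  rows:
    - [-0.0008,-0.00016,0,0,0,0]
    - [0,0,0,0,0,0]

```text
time: 15.45
position: [0.5005, 0.0137, 0.2999]
tool_rot: [0.995, 0.099, 0.0, 0.0]
ft_force: [3.4, -0.1, 2.3]
grip_width: 0.0116
grip_force: 25.0
```

Request:
step_arm:
  rows:
    - [-0.0008,-0.00016,0,0,0,0]
    - [0,0,0,0,0,0]

```text
time: 15.7
position: [0.4997, 0.0135, 0.2999]
tool_rot: [0.995, 0.099, 0.0, 0.0]
ft_force: [3.4, -0.9, 2.4]
grip_width: 0.0119
grip_force: 25.0
```

Request:
step_arm:
  rows:
    - [-0.0008,-0.00016,0,0,0,0]
    - [0,0,0,0,0,0]

```text
time: 15.95
position: [0.4988, 0.0134, 0.2999]
tool_rot: [0.995, 0.099, 0.0, 0.0]
ft_force: [2.7, 0.2, 3.0]
grip_width: 0.0116
grip_force: 25.0
```

Request:
step_arm:
  rows:
    - [-0.0008,-0.00016,0,0,0,0]
    - [0,0,0,0,0,0]

```text
time: 16.2
position: [0.4981, 0.0132, 0.2999]
tool_rot: [0.995, 0.099, 0.0, 0.0]
ft_force: [3.1, -0.6, 2.9]
grip_width: 0.0119
grip_force: 25.0
```

Request:
step_arm:
  rows:
    - [-0.0008,-0.00016,0,0,0,0]
    - [0,0,0,0,0,0]

```text
time: 16.45
position: [0.4972, 0.013, 0.2999]
tool_rot: [0.995, 0.099, -0.0, 0.0]
ft_force: [3.0, -0.2, 2.9]
grip_width: 0.012
grip_force: 25.0
```

Request:
step_arm:
  rows:
    - [-0.0008,-0.00016,0,0,0,0]
    - [0,0,0,0,0,0]

```text
time: 16.7
position: [0.4968, 0.0129, 0.2999]
tool_rot: [0.995, 0.099, 0.001, -0.0]
ft_force: [4.8, 1.4, 2.4]
grip_width: 0.0119
grip_force: 25.0
```

Request:
step_arm:
  rows:
    - [-0.0006,-0.0001,0,0,0,0]
    - [0,0,0,0,0,0]

```text
time: 16.95
position: [0.4966, 0.0129, 0.2999]
tool_rot: [0.995, 0.099, 0.001, 0.0]
ft_force: [6.6, 2.3, 0.8]
grip_width: 0.012
grip_force: 25.0
```

```bash
python3 - <<'E'
from h import *
print(get_obs()["ft_force"]); c=camera("scene"); cv2.imwrite("pics/s3.png",cv2.resize(c["pixels"][140:320,320:480],None,fx=3.3,fy=3.3,interpolation=3))
E
```

```text
[6.57590721 2.3429219  0.78411416]
```

View pics/s3.png

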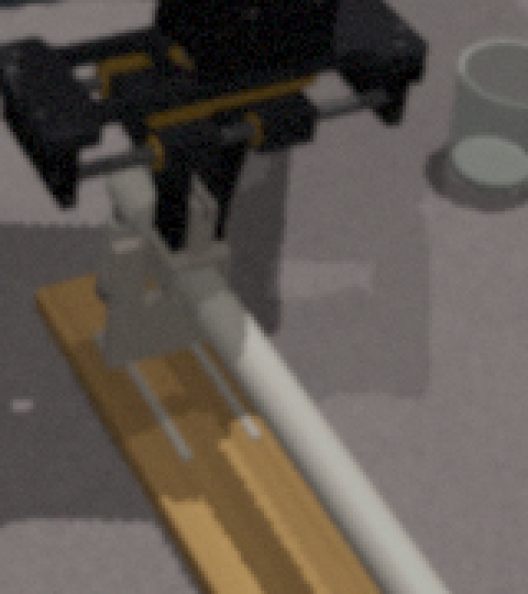

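The picture shows the clip on the rail, tab between the fingers at about (200,215) in the crop, against the stop plate at (140,310). Force has risen to about 7 N while motion has stalled, so it is in contact. I'll ease off and release.

Request:
step_arm:
  rows:
    - [0.0005,0.0001,0,0,0,0]
    - [0,0,0,0,0,0]

```text
time: 17.25
position: [0.4968, 0.0129, 0.2999]
tool_rot: [0.995, 0.099, 0.001, 0.0]
ft_force: [5.3, 1.0, 1.2]
grip_width: 0.012
grip_force: 25.0
```

Request:
step_arm:
  rows:
    - [0,0,0,0,0,0]
    - [0,0,0,0,0,0]
    - [0,0,0,0,0,0]
    - [0,0,0,0,0,0]
  jaw: 0.04

```text
time: 17.75
position: [0.4959, 0.013, 0.2996]
tool_rot: [0.995, 0.099, -0.001, -0.0]
ft_force: [0.7, 0.5, 0.2]
grip_width: 0.0381
grip_force: 0.0
```

Request:
step_arm:
  rows:
    - [0,0,0.01,0,0,0]
    - [0,0,0.02,0,0,0]
    - [0,0,0.03,0,0,0]
    - [0,0,0.04,0,0,0]
    - [0,0,0.04,0,0,0]
    - [0,0,0,0,0,0]

```text
time: 18.5
position: [0.497, 0.0129, 0.4438]
tool_rot: [0.995, 0.099, 0.004, 0.001]
ft_force: [0.1, 0.3, -0.3]
grip_width: 0.0402
grip_force: 0.0
```

```bash
python3 - <<'E'
from m import *
c=camera("scene"); E=ext(c); cv2.imwrite("pics/s4.png",cv2.resize(c["pixels"][140:320,320:480],None,fx=3.3,fy=3.3,interpolation=3))
v=np.array([-.98,-.199]); nrm=np.array([.199,-.98]); o0=np.array([.577,.0305])
o=get_obs();Ew=None
for n in ("scene","top","wrist"):
    c=camera(n);E=ext(c,o);W=cloud(c,E,np.ones((480,640),bool)); t=(W[:,:2]-o0)@v; s=(W[:,:2]-o0)@nrm
    for nm,lo,hi,w in (("tab",.125,.155,.03),("crown",.111,.1165,.022)):
        k=(W[:,2]>lo)&(W[:,2]<hi)&(abs(s)<w)&(abs(t-.08)<.04)
        if k.sum()>5: print(n,nm,k.sum(),rect(W[k]),np.percentile(t[k],[1,50,99]).round(4),"s",np.percentile(s[k],[1,99]).round(4),"ztop",np.percentile(W[k,2],[50,97]).round(4))
    k=(W[:,2]>.03)&(W[:,2]<.1)&(abs(s)<.035)&(abs(s)>.02)&(abs(t-.095)<.03)
    if k.sum()>5: print(n,"plate t",np.percentile(t[k],[2,10,50]).round(4))
E
```

```text
scene tab 220 (array([499.8,  13.2]), array([28.8, 13.4]), 13.9) [0.0652 0.0739 0.0916] s [-0.0047  0.0076] ztop [0.1415 0.1483]
scene crown 148 (array([511.,  11.]), array([41.4, 45. ]), 74.7) [0.0556 0.0719 0.0945] s [-0.0154  0.0182] ztop [0.1148 0.1163]
scene plate t [0.0933 0.0942 0.0955]
top crown 7 (array([474. ,   6.9]), array([24.2,  3.1]), 24.3) [0.0942 0.109  0.1174] s [-0.0014  0.0052] ztop [0.1123 0.1159]
top plate t [0.1025 0.1026 0.1027]
wrist tab 713 (array([499.8,  14.8]), array([26.4, 11.7]), 10.9) [0.0657 0.0765 0.0913] s [-0.0055  0.0057] ztop [0.1482 0.1496]
wrist crown 838 (array([500. ,  14.6]), array([76.3, 33.9]), 12.1) [0.0442 0.0764 0.1068] s [-0.0166  0.0172] ztop [0.1158 0.1165]
wrist plate t [0.093  0.0931 0.0934]
```

View pics/s4.png

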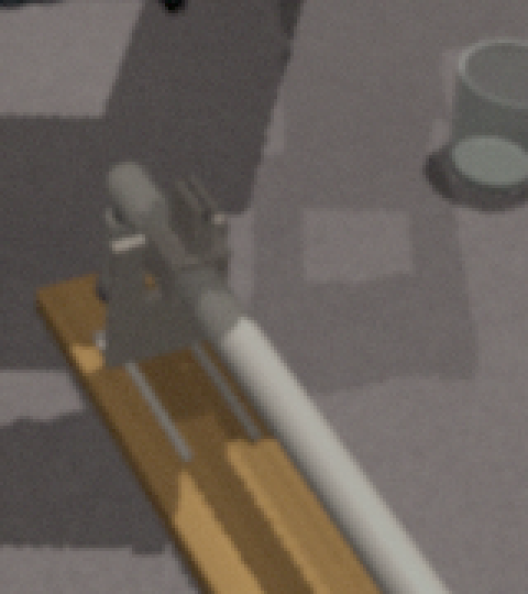

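```bash
python3 - <<'E'
from m import *
from scipy.optimize import least_squares
v=np.array([-.98,-.199]); nrm=np.array([.199,-.98]); o0=np.array([.577,.0305])
o=get_obs(); print(o["time"],o["ft_force"])
for n in ("wrist","scene"):
    c=camera(n);E=ext(c,o);W=cloud(c,E,np.ones((480,640),bool)); t=(W[:,:2]-o0)@v; s=(W[:,:2]-o0)@nrm; z=W[:,2]
    k=(abs(s)<.015)&(abs(s)>.008)&(t>.067)&(t<.090)&(z>.105)&(z<.122); print(n,"crown",k.sum(),np.percentile(z[k],[10,50,90]).round(4))
    for sg in (1,-1):
        q=k&(s*sg>0); print("  side",sg,q.sum(),np.median(z[q]).round(4) if q.any() else "")
    k=(abs(s)<.005)&(t>.066)&(t<.091)&(z>.135); print("tabtop",k.sum(),np.percentile(z[k],[50,90]).round(4))
    for a,b in((-.05,.03),(.03,.058)):
        q=(abs(s)<.02)&(t>a)&(t<b)&(z>.085)&(z<.12)
        if q.sum()>20: print("rail axis",a,least_squares(lambda p:np.hypot(s[q]-p[0],z[q]-p[1])-.012,[0,.097],loss="soft_l1",f_scale=.001).x.round(4))
E
```

```text
18.7 [ 0.00184957 -0.73067532 -0.86211941]
wrist crown 531 [0.1131 0.114  0.1149]
  side 1 266 0.114
  side -1 265 0.1139
tabtop 524 [0.1459 0.147 ]
rail axis -0.05 [-0.0004  0.096 ]
rail axis 0.03 [-0.0004  0.096 ]
scene crown 64 [0.1139 0.1153 0.116 ]
  side 1 43 0.1153
  side -1 21 0.115
tabtop 81 [0.1468 0.1482]
rail axis -0.05 [0.0008 0.0972]
rail axis 0.03 [0.0009 0.0972]
```

The crown sits 18.0 mm above the rail axis, level on both sides, and the clip's end is at the plate, so it's home. Handing in.

```bash
python3 -c "
from rig import hand_in; print(hand_in())"
```

```text
the job is handed in; nothing more can be done
None
```

The larger white clip is snapped fully home on the rail, tab up and butted against the stop plate, then released; the highest force read at the end of a move was about 9 N, no other object was handled, and the job was handed in at about 19 s.

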